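Swap the rejected switch in the soldering fixture and shut the keeper

ROBOT

A 6-joint arm with a two-finger parallel gripper is mounted at the origin on the work surface; the furniture and walls round the work are solid. World frame = base frame: x ahead of the robot, y to its left, z up, the work surface at z = 0. Lengths are in m, angles in degrees, forces in N, time in s.
With the tool pointing down it reaches from about 0.375 to 0.9 m from the base axis. Payload 3.1 kg.
Tool frame: the origin (TCP) lies at the very end of the fingers, on their centre line; the grasp point (between the pads) lies 19 mm behind it; z points along the fingers, y is the line along which they close (so a half turn about z gives the same grasp; the last joint's range is limited). The gripper opens to 87 mm and grips with 3 to 60 N. Pads are 19 mm wide; open, the fingers measure 117 mm over their backs; the gripper's body (75 mm by 190 mm) begins 51 mm behind the grasp point.
Start: joints at [-82.42, 30.224, 82.088, -0, 67.689, -10.227], TCP at [0.191, -0.595, 0.223] pointing down, gripper open.
Joint ranges: [-176.69, 176.69], [-43.24, 126.21], [12.49, 139.97], [-82, 262], [0, 151.66], [-163.58, 163.58]. Speed limits (degrees/s): [159.86, 159.86, 180, 180, 180, 180].

INTERFACE

Orientations are given as a 3x3 rotation matrix whose columns are the frame's x, y, z axes.
In Python, from rig import bot gives the robot as it stands.
- The arm moves only by the tool move_arm, never from a script. Its argument "increments" is a list of rows, each an object with "xyz": the shift along the tool's x, y, z in mm, a list of three; "roll": the turn about the tool's z in rad; "grip": the opening in per cent of the stroke, from 0 (shut) to 100 (fully open). A call has 1 to 5 rows; each row shifts and turns the commanded pose from where the row before left it, along the tool's axes as they then stand; what a row does not reach is not made up. A row lasts 1/12 s, in which the tool goes at most 41.7 mm and 7.16 degrees, less where a joint would pass 70% of its speed; a pose out of reach is approached as far as the arm can. A call is refused whole if a number of a shift passes 41.7 or a number of a turn 0.125, either way. A call with a gripper value outside its range is refused whole. The fingers move at their own pace and stop on an object; the grip force is fixed at half the most. Time passes only in rows, so rows that do not move let the fingers close. It gives the time, the measured TCP pose, the force, the opening and the grip force at its end, in the units of the state.
- bot.read_state(): the state, without advancing time (a new reading comes with each control period).
- bot.capture(name): name is "scene" or "top" or "wrist"; returns (picture, depth): 420x560x3 uint8, red, green, blue; 420x560 float32, m along the optical axis (not along the pixel's ray), 0 where there is no reading.
- bot.camera_model(name): a dict with "intrinsics" (3x3 intrinsics, pixels), "rvec" (rotation vector, rad) and "tvec" (3), from world to camera coordinates, as OpenCV has them; the wrist camera has in their place "tool_from_camera" (4x4, takes a point from camera to tool coordinates, whose origin is the TCP and whose axes are the flange's). Camera axes: x right, y down, z forward; pixel columns grow to the right and rows downward; lengths in m; the calibration is good to about 2 mm. A picture is of the moment at which its call begins: read the wrist's pose just before it. camera_model takes no time and is no camera call.
- bot.hand_in(): hands the job in; it is judged then, once.
Trained networks look in the newest picture that a camera, given by its name, has taken for a name from the list of things; names that differ only in an ending like _2 or _b are one class to them, and where a whole thing is asked for, a point or a joint stands for the part that bears it (a point fixed in the world has none). Each returns a list of dicts, best first, with "conf" (0 to 1); they miss things now and then, are a little off and sometimes report something else, mostly with a low value. They report only what shows in the picture. A call takes as long as a camera call.
- bot.spot_in(label, camera): "at" ([x, y, z] in m, in the coordinates of the camera as it stood for that picture, good to about 4 mm: the middle of the surface that is visible of it).
- bot.trace(label, camera): "mask" (420x560 bool, what is visible of it).
The state is a dict: "time_s": time; "joint_positions": joint angles; "qvel": joint speeds; "tau": joint torques, N m; "position": TCP position; "tcp_rot": TCP orientation; "force": force on the tool from outside, world axes, zero at the start; "moment": the same for the moment, N m; "opening": opening from 0.0 (shut) to 1.0 (fully open); "grasp_force": force on a finger pad.
Only numpy, scipy, OpenCV 4.12 (cv2) and the standard library are available. Lean on these libraries where they do the work, as an engineer would, in place of code of your own. Each camera call takes 0.05 s, during which the arm holds its last target. There are 200 camera calls.

TASK

The soldering fixture is loaded with six push switches, but the inspector has marked one of them with red paint. Put that one in the red bin, seat one unmarked switch from the white tray in the pocket it leaves, standing on its button with the tags up like the others, and then swing the slotted keeper fully shut over the six. Do not disturb the other five switches, the spare you do not need, or the bottle, the side cutter and the marker beside the work.

Things in the scene. Friction and masses are not known exactly. Their poses are not given: they have to be found in the camera images.
- fixture: fixed soldering fixture: aluminium base 156 x 214 mm (x, y), white nest plate with its top 18 mm above the bench. Round pockets 26.6 mm across, 3 mm deep, hold six switches: rows at x = -35 and +11 mm, each with y = -55, 0, +55 mm. Origin: centre of the underside; x points to the hinge side, y along the rows, z up
- keeper (a joint): hinge of the keeper, a flat 4 mm steel frame with two 19 mm wide slots for the tags of both rows; the stiff hinge stays where it is left. 0 rad = fully shut, level over the switches (underside 32 mm above the bench); grows as it opens; 1.57 upright; 2.1 leaning away. Frame 188 mm wide, reaching 130 mm from the hinge line, its orange thumb tab 154 mm
- keeper_edge (a point): point on the keeper's orange thumb tab (50 mm wide, 18 mm long, 10 mm thick, middle of the free edge): on the steel's outer face (the upper one when shut), 145.5 mm from the hinge line; moves with the keeper
- keeper_hinge (a point): middle of the keeper's hinge line, fixed on the fixture, 66 mm along its x and 33.5 mm above the bench; the line runs along the fixture's y
- nest_0 (a point): centre of the floor of one pocket of the fixture (row x = -35 mm, y = -55 mm in its frame), 15 mm above the bench; the pocket's rim is 3 mm higher. A seated switch has its origin here
- nest_1 (a point): centre of the floor of one pocket of the fixture (row x = -35 mm, y = 0 mm in its frame), 15 mm above the bench; the pocket's rim is 3 mm higher. A seated switch has its origin here
- nest_2 (a point): centre of the floor of one pocket of the fixture (row x = -35 mm, y = 55 mm in its frame), 15 mm above the bench; the pocket's rim is 3 mm higher. A seated switch has its origin here
- nest_3 (a point): centre of the floor of one pocket of the fixture (row x = 11 mm, y = -55 mm in its frame), 15 mm above the bench; the pocket's rim is 3 mm higher. A seated switch has its origin here
- nest_4 (a point): centre of the floor of one pocket of the fixture (row x = 11 mm, y = 0 mm in its frame), 15 mm above the bench; the pocket's rim is 3 mm higher. A seated switch has its origin here
- nest_5 (a point): centre of the floor of one pocket of the fixture (row x = 11 mm, y = 55 mm in its frame), 15 mm above the bench; the pocket's rim is 3 mm higher. A seated switch has its origin here
- switch_a: black round push switch, 26 mm tall, 20 g, standing on its button: flange 23.6 mm across and 3 mm high, then the body tapers (22.5 mm across 5 mm up, 16 mm across 16 mm up) to two brass tags on top. Origin: centre of the underside; z up through the tags. Unmarked, seated in one of the fixture's pockets (which one varies)
- switch_b: black round push switch, 26 mm tall, 20 g, standing on its button: flange 23.6 mm across and 3 mm high, then the body tapers (22.5 mm across 5 mm up, 16 mm across 16 mm up) to two brass tags on top. Origin: centre of the underside; z up through the tags. Unmarked, seated in one of the fixture's pockets (which one varies)
- switch_c: black round push switch, 26 mm tall, 20 g, standing on its button: flange 23.6 mm across and 3 mm high, then the body tapers (22.5 mm across 5 mm up, 16 mm across 16 mm up) to two brass tags on top. Origin: centre of the underside; z up through the tags. Unmarked, seated in one of the fixture's pockets (which one varies)
- switch_d: black round push switch, 26 mm tall, 20 g, standing on its button: flange 23.6 mm across and 3 mm high, then the body tapers (22.5 mm across 5 mm up, 16 mm across 16 mm up) to two brass tags on top. Origin: centre of the underside; z up through the tags. Unmarked, seated in one of the fixture's pockets (which one varies)
- switch_e: black round push switch, 26 mm tall, 20 g, standing on its button: flange 23.6 mm across and 3 mm high, then the body tapers (22.5 mm across 5 mm up, 16 mm across 16 mm up) to two brass tags on top. Origin: centre of the underside; z up through the tags. Unmarked, seated in one of the fixture's pockets (which one varies)
- switch_red: black round push switch, 26 mm tall, 20 g, standing on its button: flange 23.6 mm across and 3 mm high, then the body tapers (22.5 mm across 5 mm up, 16 mm across 16 mm up) to two brass tags on top. Origin: centre of the underside; z up through the tags. This one has the inspector's red paint round its body and flange; seated in one of the fixture's pockets (which one varies)
- spare_1: black round push switch, 26 mm tall, 20 g, standing on its button: flange 23.6 mm across and 3 mm high, then the body tapers (22.5 mm across 5 mm up, 16 mm across 16 mm up) to two brass tags on top. Origin: centre of the underside; z up through the tags. Unmarked spare, standing in the white supply tray
- spare_2: black round push switch, 26 mm tall, 20 g, standing on its button: flange 23.6 mm across and 3 mm high, then the body tapers (22.5 mm across 5 mm up, 16 mm across 16 mm up) to two brass tags on top. Origin: centre of the underside; z up through the tags. Unmarked spare, standing in the white supply tray
- supply_tray: low white plastic tray, 130 x 160 mm, walls 12 mm high and 3 mm thick, floor 3 mm above the bench, fixed. Origin: centre of the underside. It stands to the left or the right of the fixture
- reject_bin: open red plastic bin, 110 x 140 mm, walls 40 mm high and 3 mm thick, floor 3 mm above the bench, fixed. Origin: centre of the underside. It stands on the other side of the fixture from the tray. An older rejected switch already lies in it near one corner (30 mm, 45 mm along the bin's x, y)
- flux_bottle: white flux dropper bottle with a red tip, 35 mm across, 110 mm tall; bystander. Origin: centre of the underside
- side_cutter: side cutter with blue grips, 145 mm long, lying; bystander. Origin: centre of the underside
- marker: black and red paint marker, 129 mm long, lying; bystander. Origin: centre of the underside

How it is judged:
By the outcome, as a careful person would: the job done as asked, in the order asked, and still so for the second after the job is handed in, with the robot touching nothing.
It also fails if it takes over 70 s, if anything falls off the work surface, if the arm or the gripper's body presses on something with over 40 N, if the wrist force passes 120 N, or if a joint passes its speed limit or range.

## Working session

There is one attempt and no reset: what is moved stays moved. The work goes in short steps, Python scripts to look and compute and a tool call to move; the robot and the scene stay as the last step left them, time stands still between calls to the robot, and variables do not carry over. Pictures are saved under pics/ and viewed, at most 10 in all, crops included, and the job is handed in when it is done.

Besides the shell and the picture viewer there is one more tool, called after "Request:" by a JSON object that holds its "api" and its "payload". move_arm: Moves the arm, as the interface text tells. Its arguments: {"type":"object","properties":{"increments":{"type":"array"}},"required":["increments"]}

```bash
mkdir -p pics; cat > h.py <<'E'
import numpy as np, cv2
from rig import bot
def cap(n):
    s=bot.read_state(); p,d=bot.capture(n); m=bot.camera_model(n); K=np.array(m['intrinsics'])
    if n=='wrist':
        T=np.eye(4);T[:3,:3]=s['tcp_rot'];T[:3,3]=s['position'];W=T@np.array(m['tool_from_camera'])
    else:
        R=cv2.Rodrigues(np.array(m['rvec'],float))[0];W=np.eye(4);W[:3,:3]=R.T;W[:3,3]=-R.T@np.array(m['tvec']).ravel()
    return p,d,K,W
def cloud(d,K,W):
    v,u=np.mgrid[:d.shape[0],:d.shape[1]]
    P=np.stack([(u-K[0,2])/K[0,0]*d,(v-K[1,2])/K[1,1]*d,d],-1)
    P=P@W[:3,:3].T+W[:3,3]; P[d==0]=np.nan
    return P
def save(n,p): cv2.imwrite('pics/'+n,p[:,:,::-1])
E
python3 - <<'E'
from h import *
np.set_printoptions(precision=4,suppress=True)
a=cap('scene')[0]
p,d,K,W=cap('top'); save('a.png',np.vstack([p])); save('s.png',a)
C=cloud(d,K,W)
for l in ['fixture','switch_a','switch_red','spare_1','supply_tray','reject_bin','flux_bottle','side_cutter','marker','keeper_edge']:
    for r in bot.spot_in(l,'top'):
        print(l,round(r['conf'],2),W[:3,:3]@r['at']+W[:3,3])
s=bot.read_state();print(s['time_s'],s['tcp_rot'],bot.camera_model('wrist'))
E
```

```text
fixture 0.61 [0.5386 0.0242 0.0149]
switch_a 0.58 [ 0.4793 -0.0323  0.0259]
switch_a 0.55 [0.4717 0.0748 0.0238]
switch_a 0.54 [0.4764 0.0222 0.0265]
switch_a 0.42 [0.5198 0.0265 0.0264]
switch_a 0.42 [ 0.5212 -0.0287  0.0258]
spare_1 0.58 [ 0.481  -0.3524  0.0156]
spare_1 0.47 [ 0.4603 -0.2923  0.0133]
spare_1 0.41 [0.673  0.276  0.0084]
supply_tray 0.56 [ 0.4702 -0.3331  0.0007]
supply_tray 0.52 [0.5346 0.0283 0.02  ]
reject_bin 0.72 [0.514  0.3354 0.0043]
reject_bin 0.23 [ 0.4715 -0.3317  0.0027]
flux_bottle 0.44 [ 0.6049 -0.1968  0.063 ]
flux_bottle 0.3 [0.5991 0.0299 0.1088]
flux_bottle 0.21 [ 0.4587 -0.2977  0.0141]
side_cutter 0.71 [0.6732 0.2732 0.0077]
side_cutter 0.28 [0.5405 0.0311 0.0188]
marker 0.49 [ 0.6954 -0.1023  0.0106]
marker 0.2 [0.5384 0.0267 0.0185]
keeper_edge 0.62 [0.5991 0.0271 0.1083]
0.6 [[ 0.9521  0.3058 -0.    ]
 [ 0.3058 -0.9521  0.    ]
 [-0.     -0.     -1.    ]] {'intrinsics': array([[325.7142,   0.    , 283.3699],
       [  0.    , 325.7142, 209.9089],
       [  0.    ,   0.    ,   1.    ]]), 'tool_from_camera': array([[-0.0011, -0.9683, -0.25  ,  0.0692],
       [ 1.    , -0.0009, -0.0009, -0.0007],
       [ 0.0007, -0.25  ,  0.9683, -0.1627],
       [ 0.    ,  0.    ,  0.    ,  1.    ]])}
```

View pics/a.png

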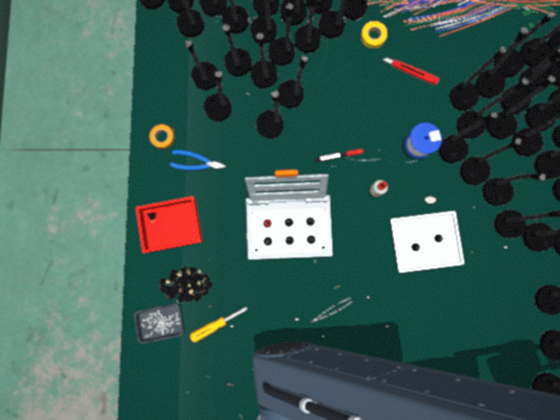

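View pics/s.png

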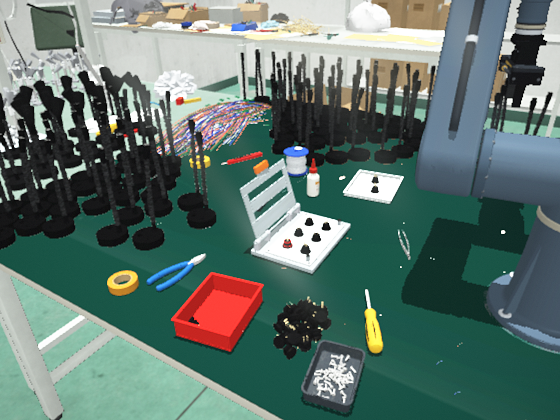

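Request:
{"api": "move_arm", "payload": {"increments": [{"xyz": [0, 0, 0], "roll": 0.12, "grip": 100}, {"xyz": [0, 0, 0], "roll": 0.12, "grip": 100}, {"xyz": [20, -34.5, 0], "roll": 0, "grip": 100}, {"xyz": [20, -34.5, 0], "roll": 0, "grip": 100}, {"xyz": [20, -34.5, 0], "roll": 0, "grip": 100}]}}

```text
time_s: 1.02
position: [0.2438, -0.4866, 0.2223]
tcp_rot: [[0.998, 0.069, 0.0], [0.069, -0.998, 0.0], [0.0, -0.0, -1.0]]
force: [0.9, -0.1, -0.2]
opening: 0.998
grasp_force: 0.0
```

Request:
{"api": "move_arm", "payload": {"increments": [{"xyz": [20, -34.5, 0], "roll": 0, "grip": 70}, {"xyz": [20, -34.5, 0], "roll": 0, "grip": 70}, {"xyz": [20, -34.5, 0], "roll": 0, "grip": 70}, {"xyz": [20, -34.5, 0], "roll": 0, "grip": 70}, {"xyz": [20, -34.5, 0], "roll": 0, "grip": 70}]}}

```text
time_s: 1.43
position: [0.3318, -0.3068, 0.2228]
tcp_rot: [[0.998, 0.07, 0.001], [0.07, -0.998, -0.001], [0.001, 0.001, -1.0]]
force: [1.9, -0.3, -0.1]
opening: 0.734
grasp_force: 0.0
```

Request:
{"api": "move_arm", "payload": {"increments": [{"xyz": [20, -34.5, 0], "roll": 0, "grip": 60}, {"xyz": [20, -34.5, 0], "roll": 0, "grip": 60}, {"xyz": [20, -34.5, 0], "roll": 0, "grip": 60}, {"xyz": [20, -34.5, 0], "roll": 0, "grip": 50}, {"xyz": [20, -34.5, 0], "roll": 0, "grip": 50}]}}

```text
time_s: 1.85
position: [0.4194, -0.1275, 0.223]
tcp_rot: [[0.998, 0.07, 0.001], [0.07, -0.998, -0.001], [0.001, 0.001, -1.0]]
force: [1.2, -1.6, -0.7]
opening: 0.533
grasp_force: 0.0
```

Request:
{"api": "move_arm", "payload": {"increments": [{"xyz": [20, -34.5, 0], "roll": 0, "grip": 50}, {"xyz": [20, -34.5, 0], "roll": 0, "grip": 50}, {"xyz": [20, -34.5, 20], "roll": 0, "grip": 50}, {"xyz": [20, -34.5, 20], "roll": 0, "grip": 50}, {"xyz": [10, -17, 20], "roll": 0, "grip": 50}]}}

```text
time_s: 2.27
position: [0.4975, 0.0302, 0.1654]
tcp_rot: [[0.997, 0.073, 0.004], [0.073, -0.997, 0.0], [0.004, -0.0, -1.0]]
force: [0.3, 0.3, 0.8]
opening: 0.501
grasp_force: 0.0
```

```bash
python3 - <<'E'
from h import *
np.set_printoptions(precision=4,suppress=True)
p,d,K,W=cap('wrist'); save('w1.png',p)
s=bot.read_state();print(s['time_s'],s['position'],s['opening'],s['tcp_rot'])
np.savez('w1.npz',p=p,d=d,K=K,W=W)
for l in ['switch_a','switch_red']:
    for r in bot.spot_in(l,'wrist'):
        print(l,round(r['conf'],2),W[:3,:3]@r['at']+W[:3,3])
p,d,K,W=cap('top');np.savez('t1.npz',p=p,d=d,K=K,W=W)
for l in ['keeper_edge','spare_1','flux_bottle']:
    for r in bot.trace(l,'top')[:2]:
        q=cloud(d,K,W)[r['mask']];print(l,r['conf'],np.nanmin(q,0),np.nanmedian(q,0),np.nanmax(q,0))
E
```

```text
2.3167 [0.4958 0.032  0.1617] 0.4987470661664238 [[ 0.9972  0.0744 -0.0023]
 [ 0.0744 -0.9972  0.0027]
 [-0.0021 -0.0028 -1.    ]]
switch_a 0.94 [0.4756 0.0816 0.0292]
switch_a 0.73 [0.4807 0.0317 0.0262]
switch_a 0.72 [0.5243 0.0306 0.0256]
switch_a 0.63 [ 0.5251 -0.0215  0.0256]
switch_a 0.63 [0.5791 0.0293 0.0405]
switch_red 0.75 [0.5233 0.0805 0.0347]
switch_red 0.7 [0.5763 0.0343 0.0418]
switch_red 0.48 [0.5194 0.2703 0.0171]
keeper_edge 0.88 [ 0.5357 -0.077  -0.0054] [0.6066 0.0112 0.1207] [0.6613 0.1236 0.4817]
spare_1 0.51 [ 0.4488 -0.3078  0.0049] [ 0.4589 -0.2957  0.0156] [ 0.4693 -0.2875  0.0293]
spare_1 0.45 [ 0.474  -0.3635  0.0052] [ 0.4817 -0.3549  0.0171] [ 0.4922 -0.3478  0.0262]
flux_bottle 0.51 [ 0.5898 -0.2256 -0.0033] [ 0.6018 -0.1969  0.0599] [ 0.6222 -0.1852  0.1112]
```

View pics/w1.png

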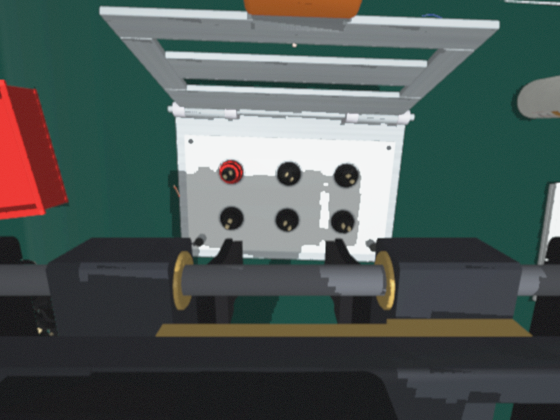

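```bash
cat >> h.py <<'E'
def ray(uv,z,K,W):
    r=W[:3,:3]@np.linalg.inv(K)@np.array([uv[0],uv[1],1.]); c=W[:3,3]
    return c+r*(z-c[2])/r[2]
def blobs(p,box,thr=90):
    x0,y0,x1,y1=box
    m=(p[:,:,1]<thr).astype(np.uint8); k=np.zeros_like(m);k[y0:y1,x0:x1]=1;m*=k
    n,l,st,c=cv2.connectedComponentsWithStats(m); return [(c[i],st[i,4],st[i,2:4]) for i in range(1,n) if st[i,4]>150]
E
cat > fit.py <<'E'
from h import *
np.set_printoptions(precision=4,suppress=True)
z=np.load('w1.npz');p,d,K,W=[z[k] for k in 'pdKW']
b=blobs(p,(200,155,380,240)); P=[]
for c,a,wh in b: q=ray(c,0.019,K,W);P.append(q);print(c,a,wh,q)
P=np.array(P)
loc=np.array([(x,y) for x in(-35,11) for y in(-55,0,55)])/1e3
th=np.radians(4)
c0=P[:,:2].mean(0)
for _ in range(5):
    R=np.array([[np.cos(th),-np.sin(th)],[np.sin(th),np.cos(th)]])
    if len(P)!=6: break
    o=c0-R@loc.mean(0); N=loc@R.T+o
    idx=[np.argmin(np.linalg.norm(N-q[:2],axis=1)) for q in P]
    A=loc[idx]-loc.mean(0);B=P[:,:2]-c0
    th=np.arctan2((A[:,0]*B[:,1]-A[:,1]*B[:,0]).sum(),(A*B).sum())
print(np.degrees(th),o,N,idx,N[idx]-P[:,:2])
# keeper angle from depth
C=cloud(d,K,W).reshape(-1,3); L=(C[:,:2]-o)@R
D=cloud(*[np.load('t1.npz')[k] for k in 'dKW']).reshape(-1,3); LD=(D[:,:2]-o)@R
for L,C in((L,C),(LD,D)):
  for h in np.arange(.04,.22,.02):
    m=(abs(C[:,2]-h)<.005)&(L[:,0]>.03)&(L[:,0]<.2)&(abs(L[:,1])<.09)
    print(h,m.sum(),np.nanmedian(L[m,0]) if m.any() else 0, end=' | ')
  print()
m=(abs(L[:,0])<.05)&(abs(L[:,1])<.09);print('plate z',np.nanmedian(D[m,2]))
E
python3 fit.py
```

```text
[230.9904 171.8158] 418 [24 23] [0.5209 0.0832 0.019 ]
[288.5253 173.6434] 415 [24 23] [0.5231 0.0285 0.019 ]
[345.6024 175.3381] 420 [25 24] [ 0.5255 -0.026   0.019 ]
[231.3666 217.4913] 401 [24 23] [0.4758 0.0814 0.019 ]
[286.6902 219.1839] 397 [24 23] [0.478  0.0268 0.019 ]
[341.9156 220.8859] 403 [24 24] [ 0.4803 -0.0277  0.019 ]
2.3271637630186572 [0.5126 0.0282] [[ 0.4799 -0.0282]
 [ 0.4776  0.0268]
 [ 0.4754  0.0817]
 [ 0.5258 -0.0263]
 [ 0.5236  0.0286]
 [ 0.5214  0.0836]] [np.int64(5), np.int64(4), np.int64(3), np.int64(2), np.int64(1), np.int64(0)] [[ 0.0004  0.0004]
 [ 0.0004  0.0002]
 [ 0.0004 -0.0003]
 [-0.0004  0.0003]
 [-0.0004 -0.0001]
 [-0.0004 -0.0005]]
0.04 1548 0.06504185948163527 | 0.06 1134 0.07227371995042293 | 0.07999999999999999 1643 0.07873686074977729 | 0.09999999999999999 1679 0.0845095934719897 | 0.12 3581 0.0908856064933656 | 0.13999999999999999 1983 0.09705068900566198 | 0.15999999999999998 4566 0.10223961950896973 | 0.18 463 0.1039628578293889 | 0.19999999999999998 0 0 | 
0.04 2 0.06422249313940656 | 0.06 30 0.07066954852750487 | 0.07999999999999999 56 0.07653087347871476 | 0.09999999999999999 84 0.08285289956649956 | 0.12 181 0.08917037490087402 | 0.13999999999999999 84 0.09537519910927089 | 0.15999999999999998 142 0.10067476297958068 | 0.18 108 0.10633843817665375 | 0.19999999999999998 0 0 | 
plate z 0.5035341612077837
```

Request:
{"api": "move_arm", "payload": {"increments": [{"xyz": [0, 0, 0], "roll": 0.03, "grip": 45}, {"xyz": [12.8, -25, 20], "roll": 0, "grip": 45}, {"xyz": [12.8, -25, 20], "roll": 0, "grip": 45}, {"xyz": [0, 0, 0], "roll": 0, "grip": 45}, {"xyz": [0, 0, 0], "roll": 0, "grip": 45}]}}

```text
time_s: 3.03
position: [0.5187, 0.0776, 0.1252]
tcp_rot: [[0.999, 0.041, -0.001], [0.041, -0.999, -0.0], [-0.001, 0.0, -1.0]]
force: [0.3, -0.2, 0.5]
opening: 0.449
grasp_force: 0.0
```

```bash
python3 - <<'E'
from h import *
np.set_printoptions(precision=4,suppress=True)
p,d,K,W=cap('wrist'); save('w2.png',p)
s=bot.read_state();print(s['time_s'],s['position'],s['opening'],s['tcp_rot'])
print([K@0 if 0 else (K@(np.linalg.inv(W)@np.r_[q,1])[:3])[:2]/(np.linalg.inv(W)@np.r_[q,1])[2] for q in ([.521,.0834,.018],[.521,.0834,.031],[.5236,.0286,.018])])
E
```

```text
3.0833 [0.5188 0.0771 0.1257] 0.44817698724296806 [[ 0.9992  0.0404  0.0002]
 [ 0.0404 -0.9992 -0.0004]
 [ 0.0001  0.0004 -1.    ]]
[array([278.1074, 206.118 ]), array([277.8468, 209.9434]), array([342.4416, 205.6687])]
```

View pics/w2.png

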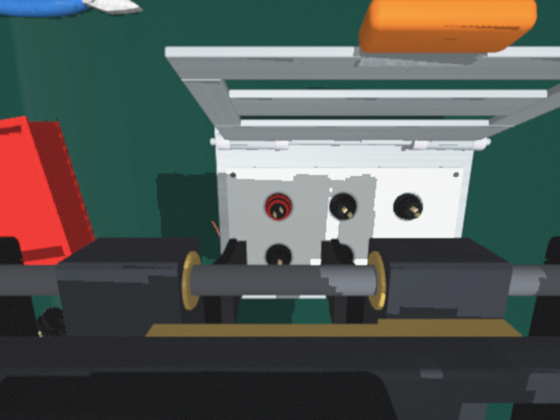

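Request:
{"api": "move_arm", "payload": {"increments": [{"xyz": [0, 0, -40], "roll": 0, "grip": 45}, {"xyz": [0, 0, 0], "roll": -0.125, "grip": 45}, {"xyz": [0, 0, 0], "roll": -0.125, "grip": 45}, {"xyz": [0, 0, 0], "roll": -0.125, "grip": 45}, {"xyz": [0, 0, 0], "roll": -0.125, "grip": 45}]}}

```text
time_s: 3.5
position: [0.5191, 0.0763, 0.167]
tcp_rot: [[0.855, 0.518, 0.003], [0.518, -0.855, -0.001], [0.002, 0.002, -1.0]]
force: [0.1, 0.1, 0.2]
opening: 0.449
grasp_force: 0.0
```

Request:
{"api": "move_arm", "payload": {"increments": [{"xyz": [0, 0, 0], "roll": -0.125, "grip": 45}, {"xyz": [0, 0, 0], "roll": -0.125, "grip": 45}, {"xyz": [0, 0, 0], "roll": -0.125, "grip": 45}, {"xyz": [0, 0, 0], "roll": -0.125, "grip": 45}, {"xyz": [0, 0, 0], "roll": -0.125, "grip": 45}]}}

```text
time_s: 3.92
position: [0.5189, 0.0762, 0.1668]
tcp_rot: [[0.39, 0.921, 0.002], [0.921, -0.39, -0.001], [0.0, 0.002, -1.0]]
force: [-0.7, 0.2, -0.2]
opening: 0.449
grasp_force: 0.0
```

Request:
{"api": "move_arm", "payload": {"increments": [{"xyz": [0, 0, 0], "roll": -0.125, "grip": 45}, {"xyz": [0, 0, 0], "roll": -0.125, "grip": 45}, {"xyz": [0, 0, 0], "roll": -0.125, "grip": 45}, {"xyz": [0, 0, 0], "roll": -0.125, "grip": 45}, {"xyz": [0, 0, 0], "roll": -0.125, "grip": 45}]}}

```text
time_s: 4.33
position: [0.5189, 0.0763, 0.1668]
tcp_rot: [[-0.222, 0.975, 0.002], [0.975, 0.222, -0.001], [-0.001, 0.002, -1.0]]
force: [-0.1, 0.5, -0.1]
opening: 0.449
grasp_force: 0.0
```

Request:
{"api": "move_arm", "payload": {"increments": [{"xyz": [0, 0, 0], "roll": -0.125, "grip": 45}, {"xyz": [0, 0, 0], "roll": -0.125, "grip": 45}, {"xyz": [0, 0, 0], "roll": -0.125, "grip": 45}, {"xyz": [0, 0, 0], "roll": -0.125, "grip": 45}, {"xyz": [0, 0, 0], "roll": -0.125, "grip": 45}]}}

```text
time_s: 4.75
position: [0.5189, 0.0763, 0.1668]
tcp_rot: [[-0.751, 0.661, 0.002], [0.661, 0.751, -0.001], [-0.002, 0.001, -1.0]]
force: [-0.2, 0.3, -0.5]
opening: 0.447
grasp_force: 0.0
```

Request:
{"api": "move_arm", "payload": {"increments": [{"xyz": [0, 0, 0], "roll": -0.125, "grip": 45}, {"xyz": [0, 0, 0], "roll": -0.125, "grip": 45}, {"xyz": [0, 0, 0], "roll": -0.125, "grip": 45}, {"xyz": [0, 0, 0], "roll": -0.125, "grip": 45}, {"xyz": [0, 0, 0], "roll": -0.125, "grip": 45}]}}

```text
time_s: 5.17
position: [0.5189, 0.0762, 0.1667]
tcp_rot: [[-0.995, 0.097, 0.002], [0.097, 0.995, -0.001], [-0.002, -0.0, -1.0]]
force: [-0.0, 0.5, 0.5]
opening: 0.452
grasp_force: 0.0
```

Request:
{"api": "move_arm", "payload": {"increments": [{"xyz": [0, 0, 0], "roll": -0.125, "grip": 45}, {"xyz": [0, 0, 0], "roll": -0.016, "grip": 45}, {"xyz": [0, 0, 40], "roll": 0, "grip": 45}, {"xyz": [0, 0, 0], "roll": 0, "grip": 45}, {"xyz": [0, 0, 0], "roll": 0, "grip": 45}]}}

```text
time_s: 5.58
position: [0.5169, 0.0773, 0.1243]
tcp_rot: [[-0.999, -0.037, -0.005], [-0.037, 0.999, 0.0], [0.005, 0.0, -1.0]]
force: [0.5, 1.1, 0.2]
opening: 0.447
grasp_force: 0.0
```

```bash
sed -i 's/\[24 23\]//' h.py; python3 - <<'E'
from h import *
np.set_printoptions(precision=4,suppress=True)
p,d,K,W=cap('wrist'); save('w3.png',p)
s=bot.read_state();print(s['time_s'],s['position'],s['opening'],s['tcp_rot'],s['joint_positions'])
I=np.linalg.inv(W)
for q in ([.521,.0834,.018],[.4754,.0817,.018],[.5236,.0286,.018],[.4776,.0268,.018]):
    c=K@(I@np.r_[q,1])[:3];print(c[:2]/c[2])
for b in blobs(p,(150,100,420,250)): print(b,ray(b[0],.019,K,W))
E
```

```text
5.6333 [0.5183 0.0774 0.1257] 0.4492516929622773 [[-0.9993 -0.0378 -0.0013]
 [-0.0378  0.9993  0.    ]
 [ 0.0013  0.0001 -1.    ]] [ -3.7368  30.7308 101.7013  -0.0065  47.6434 -95.9013]
[289.0094 212.7749]
[289.1847 159.019 ]
[224.8924 213.4943]
[222.2432 159.2905]
(array([375.3705, 170.6056]), np.int32(11113), array([270, 150], dtype=int32)) [0.4822 0.1531 0.019 ]
(array([222.101 , 159.0049]), np.int32(614), array([29, 29], dtype=int32)) [0.4773 0.0269 0.019 ]
(array([289.0702, 158.2637]), np.int32(641), array([29, 29], dtype=int32)) [0.4747 0.0816 0.019 ]
(array([158.4503, 159.1126]), np.int32(453), array([20, 27], dtype=int32)) [ 0.4792 -0.0251  0.019 ]
(array([288.9742, 212.4802]), np.int32(581), array([27, 28], dtype=int32)) [0.5205 0.0833 0.019 ]
(array([161.0722, 213.2433]), np.int32(526), array([25, 26], dtype=int32)) [ 0.5251 -0.0256  0.019 ]
(array([224.6706, 212.811 ]), np.int32(598), array([28, 27], dtype=int32)) [0.5227 0.0286 0.019 ]
(array([173.9981, 243.9648]), np.int32(540), array([49, 12], dtype=int32)) [ 0.5525 -0.0158  0.019 ]
(array([235.8249, 244.8983]), np.int32(177), array([21, 11], dtype=int32)) [0.5514 0.0381 0.019 ]
(array([331.4426, 244.6831]), np.int32(183), array([21, 12], dtype=int32)) [0.5482 0.1216 0.019 ]
```

View pics/w3.png

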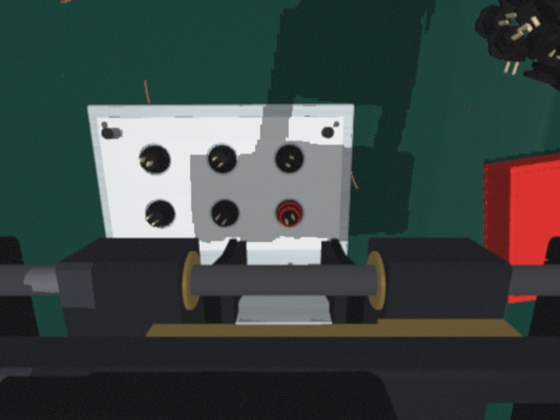

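Request:
{"api": "move_arm", "payload": {"increments": [{"xyz": [-2.4, 6.1, 30], "roll": 0, "grip": 45}, {"xyz": [0, 0, 30], "roll": 0, "grip": 45}, {"xyz": [0, 0, 15], "roll": 0, "grip": 45}, {"xyz": [0, 0, 0], "roll": 0, "grip": 45}, {"xyz": [0, 0, 0], "roll": 0, "grip": 45}]}}

```text
time_s: 6.05
position: [0.5217, 0.084, 0.0515]
tcp_rot: [[-0.999, -0.039, 0.001], [-0.039, 0.999, -0.0], [-0.001, -0.0, -1.0]]
force: [-0.3, -0.5, 0.1]
opening: 0.448
grasp_force: 0.0
```

Request:
{"api": "move_arm", "payload": {"increments": [{"xyz": [0, 0, 0], "roll": 0, "grip": 45}]}}

```text
time_s: 6.13
position: [0.5225, 0.084, 0.0523]
tcp_rot: [[-0.999, -0.04, 0.004], [-0.04, 0.999, -0.0], [-0.004, -0.0, -1.0]]
force: [0.5, -0.5, 0.7]
opening: 0.449
grasp_force: 0.0
```

Request:
{"api": "move_arm", "payload": {"increments": [{"xyz": [1.3, -0.6, 15], "roll": 0, "grip": 45}, {"xyz": [0, 0, 12], "roll": 0, "grip": 45}, {"xyz": [0, 0, 5], "roll": 0, "grip": 45}, {"xyz": [0, 0, 0], "roll": 0, "grip": 45}, {"xyz": [0, 0, 0], "roll": 0, "grip": 45}]}}

```text
time_s: 6.55
position: [0.5205, 0.0835, 0.0193]
tcp_rot: [[-0.999, -0.04, 0.002], [-0.04, 0.999, -0.0], [-0.002, -0.0, -1.0]]
force: [-1.0, 0.1, -0.2]
opening: 0.447
grasp_force: 0.0
```

Request:
{"api": "move_arm", "payload": {"increments": [{"xyz": [0, 0, 0], "roll": 0, "grip": 45}]}}

```text
time_s: 6.63
position: [0.5206, 0.0835, 0.0193]
tcp_rot: [[-0.999, -0.04, 0.002], [-0.04, 0.999, -0.0], [-0.002, -0.0, -1.0]]
force: [-0.2, 0.3, 0.5]
opening: 0.449
grasp_force: 0.0
```

Request:
{"api": "move_arm", "payload": {"increments": [{"xyz": [0, 0, 0], "roll": 0, "grip": 10}, {"xyz": [0, 0, 0], "roll": 0, "grip": 10}, {"xyz": [0, 0, 0], "roll": 0, "grip": 10}, {"xyz": [0, 0, 0], "roll": 0, "grip": 10}, {"xyz": [0, 0, 0], "roll": 0, "grip": 10}]}}

```text
time_s: 7.05
position: [0.5199, 0.0836, 0.0184]
tcp_rot: [[-0.999, -0.04, 0.0], [-0.04, 0.999, 0.0], [-0.0, 0.0, -1.0]]
force: [0.4, 0.2, 1.5]
opening: 0.224
grasp_force: 29.1
```

Request:
{"api": "move_arm", "payload": {"increments": [{"xyz": [0, 0, -8], "roll": 0, "grip": 10}, {"xyz": [0, 0, -15], "roll": 0, "grip": 10}, {"xyz": [0, 0, -25], "roll": 0, "grip": 10}, {"xyz": [0, 0, -30], "roll": 0, "grip": 10}, {"xyz": [0, 0, -30], "roll": 0, "grip": 10}]}}

```text
time_s: 7.47
position: [0.5188, 0.0835, 0.1272]
tcp_rot: [[-0.999, -0.04, -0.002], [-0.04, 0.999, 0.0], [0.002, 0.0, -1.0]]
force: [-0.2, -1.0, -1.0]
opening: 0.225
grasp_force: 28.6
```

Request:
{"api": "move_arm", "payload": {"increments": [{"xyz": [0.7, 25, 0], "roll": 0, "grip": 10}, {"xyz": [0.7, 40, 0], "roll": 0, "grip": 10}, {"xyz": [0.7, 40, 0], "roll": 0, "grip": 10}, {"xyz": [0.7, 40, 0], "roll": 0, "grip": 10}, {"xyz": [0.7, 40, 0], "roll": 0, "grip": 10}]}}

```text
time_s: 7.88
position: [0.5083, 0.2697, 0.1268]
tcp_rot: [[-0.999, -0.04, 0.0], [-0.04, 0.999, -0.0], [-0.0, -0.0, -1.0]]
force: [1.2, -0.3, -0.8]
opening: 0.22
grasp_force: 28.6
```

Request:
{"api": "move_arm", "payload": {"increments": [{"xyz": [0.7, 40, 0], "roll": 0, "grip": 10}, {"xyz": [0, 16, 0], "roll": 0, "grip": 10}, {"xyz": [0, 0, 10], "roll": 0, "grip": 10}, {"xyz": [0, 0, 10], "roll": 0, "grip": 10}, {"xyz": [0, 0, 0], "roll": 0, "grip": 10}]}}

```text
time_s: 8.3
position: [0.5037, 0.3225, 0.1038]
tcp_rot: [[-0.999, -0.04, -0.005], [-0.04, 0.999, -0.003], [0.005, -0.002, -1.0]]
force: [-0.9, -1.1, -0.3]
opening: 0.226
grasp_force: 28.6
```

```bash
python3 - <<'E'
from h import *
np.set_printoptions(precision=4,suppress=True)
p,d,K,W=cap('wrist'); save('w4.png',p)
s=bot.read_state();print(s['time_s'],s['position'],s['opening'])
C=cloud(d,K,W)
red=(p[:,:,0]>120)&(p[:,:,1]<60)&(abs(C[:,:,2]-.04)<.006)
q=C[red];print(len(q),q.min(0),q.max(0))
E
```

```text
8.35 [0.5043 0.3223 0.1045] 0.2261464146751336
501 [0.4517 0.2557 0.034 ] [0.5733 0.3993 0.0411]
```

View pics/w4.png

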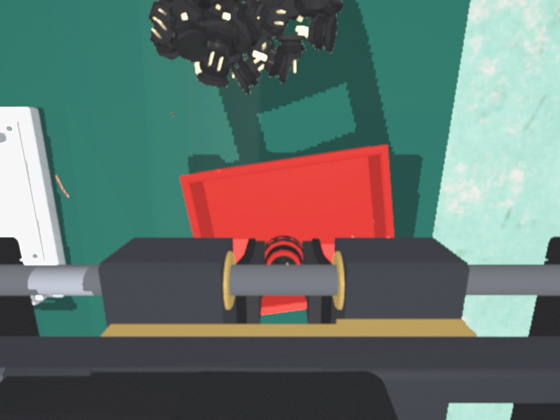

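The wrist picture shows the red switch held between the fingers (about 285,250), over the bin's inside.

Request:
{"api": "move_arm", "payload": {"increments": [{"xyz": [0, 0, 30], "roll": 0, "grip": 10}, {"xyz": [0, 0, 30], "roll": 0, "grip": 10}, {"xyz": [0, 0, 20], "roll": 0, "grip": 10}, {"xyz": [0, 0, 11], "roll": 0, "grip": 10}, {"xyz": [0, 0, 0], "roll": 0, "grip": 10}]}}

```text
time_s: 8.77
position: [0.5044, 0.322, 0.0128]
tcp_rot: [[-0.999, -0.038, -0.005], [-0.038, 0.999, -0.002], [0.005, -0.002, -1.0]]
force: [-0.0, -0.4, 0.3]
opening: 0.226
grasp_force: 28.6
```

Request:
{"api": "move_arm", "payload": {"increments": [{"xyz": [0, 0, 0], "roll": 0, "grip": 25}, {"xyz": [0, 0, 0], "roll": 0, "grip": 45}, {"xyz": [0, 0, 0], "roll": 0, "grip": 45}, {"xyz": [0, 0, 0], "roll": 0, "grip": 45}, {"xyz": [0, 0, -20], "roll": 0, "grip": 45}]}}

```text
time_s: 9.18
position: [0.504, 0.3233, 0.0335]
tcp_rot: [[-0.999, -0.04, -0.005], [-0.04, 0.999, -0.002], [0.005, -0.002, -1.0]]
force: [-0.5, -0.5, 0.0]
opening: 0.426
grasp_force: 0.0
```

Request:
{"api": "move_arm", "payload": {"increments": [{"xyz": [0, 0, -40], "roll": 0, "grip": 45}, {"xyz": [0, 0, -40], "roll": 0, "grip": 45}, {"xyz": [0, 0, -40], "roll": 0, "grip": 45}, {"xyz": [0, 0, -40], "roll": 0, "grip": 45}, {"xyz": [0, 0, 0], "roll": 0, "grip": 45}]}}

```text
time_s: 9.6
position: [0.5109, 0.3266, 0.2051]
tcp_rot: [[-0.999, -0.041, 0.018], [-0.041, 0.999, 0.007], [-0.018, 0.006, -1.0]]
force: [0.5, 0.1, 0.9]
opening: 0.449
grasp_force: 0.0
```

Request:
{"api": "move_arm", "payload": {"increments": [{"xyz": [4.5, -38.8, 0], "roll": 0, "grip": 45}, {"xyz": [4.5, -38.8, 0], "roll": 0, "grip": 45}, {"xyz": [4.5, -38.8, 0], "roll": 0, "grip": 45}, {"xyz": [4.5, -38.8, 0], "roll": 0, "grip": 45}, {"xyz": [4.5, -38.8, 0], "roll": 0, "grip": 45}]}}

```text
time_s: 10.02
position: [0.4908, 0.1281, 0.196]
tcp_rot: [[-0.999, -0.041, 0.002], [-0.041, 0.999, -0.0], [-0.002, -0.0, -1.0]]
force: [0.3, -1.3, -0.2]
opening: 0.447
grasp_force: 0.0
```

Request:
{"api": "move_arm", "payload": {"increments": [{"xyz": [4.5, -38.8, 0], "roll": 0, "grip": 45}, {"xyz": [4.5, -38.8, 0], "roll": 0, "grip": 45}, {"xyz": [4.5, -38.8, 0], "roll": 0, "grip": 45}, {"xyz": [4.5, -38.8, 0], "roll": 0, "grip": 45}, {"xyz": [4.5, -38.8, 0], "roll": 0, "grip": 45}]}}

```text
time_s: 10.43
position: [0.4762, -0.0671, 0.196]
tcp_rot: [[-0.999, -0.04, 0.002], [-0.041, 0.999, -0.001], [-0.002, -0.001, -1.0]]
force: [0.1, -0.5, 1.3]
opening: 0.451
grasp_force: 0.0
```

Request:
{"api": "move_arm", "payload": {"increments": [{"xyz": [4.5, -38.8, 0], "roll": 0, "grip": 45}, {"xyz": [4.5, -38.8, 0], "roll": 0, "grip": 45}, {"xyz": [4.5, -38.8, 0], "roll": 0, "grip": 45}, {"xyz": [4.5, -38.8, 0], "roll": 0, "grip": 45}, {"xyz": [4.5, -38.8, 0], "roll": 0, "grip": 45}]}}

```text
time_s: 10.85
position: [0.4614, -0.262, 0.196]
tcp_rot: [[-0.999, -0.04, 0.001], [-0.04, 0.999, -0.001], [-0.001, -0.001, -1.0]]
force: [0.5, -0.2, 0.0]
opening: 0.452
grasp_force: 0.0
```

Request:
{"api": "move_arm", "payload": {"increments": [{"xyz": [4.5, -38.8, 0], "roll": 0, "grip": 45}, {"xyz": [0, 0, 40], "roll": 0, "grip": 45}, {"xyz": [0, 0, 40], "roll": 0, "grip": 45}, {"xyz": [0, 0, 0], "roll": 0, "grip": 45}, {"xyz": [0, 0, 0], "roll": 0, "grip": 45}]}}

```text
time_s: 11.27
position: [0.4573, -0.2977, 0.1138]
tcp_rot: [[-0.999, -0.04, -0.004], [-0.04, 0.999, 0.004], [0.004, 0.004, -1.0]]
force: [0.4, -0.5, 0.6]
opening: 0.452
grasp_force: 0.0
```

Request:
{"api": "move_arm", "payload": {"increments": [{"xyz": [0, 0, 0], "roll": 0, "grip": 45}]}}

```text
time_s: 11.35
position: [0.4596, -0.2993, 0.1168]
tcp_rot: [[-0.999, -0.041, 0.002], [-0.041, 0.999, -0.002], [-0.002, -0.002, -1.0]]
force: [-0.2, -0.1, 0.6]
opening: 0.449
grasp_force: 0.0
```

```bash
python3 - <<'E'
from h import *
np.set_printoptions(precision=4,suppress=True)
p,d,K,W=cap('wrist'); save('w5.png',p)
s=bot.read_state();print(s['time_s'],s['position'],s['opening'],s['tcp_rot'])
for b in blobs(p,(60,60,520,240)): print(b,ray(b[0],.005,K,W))
for r in bot.trace('spare_1','wrist'):
    print(r['conf'],r['mask'].sum(),np.argwhere(r['mask']).mean(0)[::-1], ray(np.argwhere(r['mask']).mean(0)[::-1],.006,K,W))
E
```

```text
11.4 [ 0.4602 -0.2997  0.1177] 0.44714049388135035 [[-0.9991 -0.0412  0.0033]
 [-0.0413  0.9991 -0.0033]
 [-0.0032 -0.0035 -1.    ]]
(array([409.6305, 129.3588]), np.int32(20049), array([255, 180], dtype=int32)) [ 0.3914 -0.1977  0.005 ]
(array([285.1311, 206.3   ]), np.int32(450), array([25, 25], dtype=int32)) [ 0.4603 -0.2968  0.005 ]
(array([217.2278, 228.2686]), np.int32(417), array([25, 22], dtype=int32)) [ 0.4827 -0.356   0.005 ]
(array([136.2027, 238.1982]), np.int32(222), array([101,   3], dtype=int32)) [ 0.4949 -0.4283  0.005 ]
0.94 560 [284.8321 207.0411] [ 0.4607 -0.297   0.006 ]
0.82 611 [216.4272 229.2111] [ 0.4833 -0.3565  0.006 ]
```

View pics/w5.png

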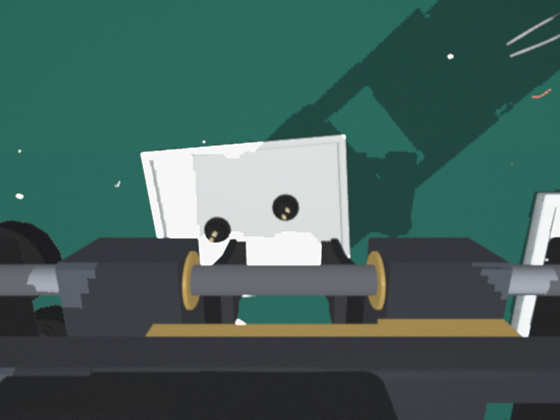

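Request:
{"api": "move_arm", "payload": {"increments": [{"xyz": [0, 2.5, 30], "roll": 0, "grip": 45}, {"xyz": [0, 0, 30], "roll": 0, "grip": 45}, {"xyz": [0, 0, 15], "roll": 0, "grip": 45}, {"xyz": [0, 0, 0], "roll": 0, "grip": 45}, {"xyz": [0, 0, 0], "roll": 0, "grip": 45}]}}

```text
time_s: 11.87
position: [0.4597, -0.2969, 0.0418]
tcp_rot: [[-0.999, -0.041, 0.002], [-0.041, 0.999, -0.002], [-0.002, -0.002, -1.0]]
force: [-0.7, 0.1, 0.5]
opening: 0.445
grasp_force: 0.0
```

Request:
{"api": "move_arm", "payload": {"increments": [{"xyz": [0, 0, 0], "roll": 0, "grip": 45}, {"xyz": [0, 0, 0], "roll": 0, "grip": 45}, {"xyz": [0, 0, 0], "roll": 0, "grip": 45}]}}

```text
time_s: 12.12
position: [0.4597, -0.2973, 0.0419]
tcp_rot: [[-0.999, -0.04, 0.003], [-0.04, 0.999, -0.002], [-0.002, -0.003, -1.0]]
force: [-0.2, 0.2, -0.6]
opening: 0.45
grasp_force: 0.0
```

Request:
{"api": "move_arm", "payload": {"increments": [{"xyz": [-0.7, 0.2, 18], "roll": 0, "grip": 45}, {"xyz": [0, 0, 11], "roll": 0, "grip": 45}, {"xyz": [0, 0, 5], "roll": 0, "grip": 45}, {"xyz": [0, 0, 0], "roll": 0, "grip": 45}, {"xyz": [0, 0, 0], "roll": 0, "grip": 45}]}}

```text
time_s: 12.53
position: [0.4592, -0.2962, 0.006]
tcp_rot: [[-0.999, -0.04, -0.001], [-0.04, 0.999, 0.001], [0.001, 0.001, -1.0]]
force: [1.1, -0.0, 0.5]
opening: 0.452
grasp_force: 0.0
```

Request:
{"api": "move_arm", "payload": {"increments": [{"xyz": [0, 0, 0], "roll": 0, "grip": 30}, {"xyz": [0, 0, 0], "roll": 0, "grip": 15}, {"xyz": [0, 0, 0], "roll": 0, "grip": 10}, {"xyz": [0, 0, 0], "roll": 0, "grip": 10}, {"xyz": [0, 0, 0], "roll": 0, "grip": 10}]}}

```text
time_s: 12.95
position: [0.4595, -0.2964, 0.0065]
tcp_rot: [[-0.999, -0.04, 0.0], [-0.04, 0.999, -0.0], [-0.0, -0.0, -1.0]]
force: [0.6, -0.7, -0.1]
opening: 0.22
grasp_force: 28.9
```

Request:
{"api": "move_arm", "payload": {"increments": [{"xyz": [0, 0, 0], "roll": 0, "grip": 10}, {"xyz": [0, 0, -15], "roll": 0, "grip": 10}, {"xyz": [0, 0, -35], "roll": 0, "grip": 10}, {"xyz": [0, 0, -40], "roll": 0, "grip": 10}, {"xyz": [0, 0, -40], "roll": 0, "grip": 10}]}}

```text
time_s: 13.37
position: [0.4587, -0.2956, 0.1369]
tcp_rot: [[-0.999, -0.04, -0.002], [-0.04, 0.999, 0.002], [0.002, 0.002, -1.0]]
force: [0.6, -1.0, -0.7]
opening: 0.219
grasp_force: 28.9
```

Request:
{"api": "move_arm", "payload": {"increments": [{"xyz": [-7.6, 37.7, 0], "roll": 0, "grip": 10}, {"xyz": [-7.6, 37.7, 0], "roll": 0, "grip": 10}, {"xyz": [-7.6, 37.7, 0], "roll": 0, "grip": 10}, {"xyz": [-7.6, 37.7, 0], "roll": 0, "grip": 10}, {"xyz": [-7.6, 37.7, 0], "roll": 0, "grip": 10}]}}

```text
time_s: 13.78
position: [0.4896, -0.1048, 0.1365]
tcp_rot: [[-0.999, -0.039, 0.0], [-0.039, 0.999, -0.0], [-0.0, -0.0, -1.0]]
force: [1.1, 0.1, -0.1]
opening: 0.229
grasp_force: 28.9
```

Request:
{"api": "move_arm", "payload": {"increments": [{"xyz": [-7.6, 37.7, 0], "roll": 0, "grip": 10}, {"xyz": [-7.6, 37.7, 0], "roll": 0, "grip": 10}, {"xyz": [-7.6, 37.7, 0], "roll": 0, "grip": 10}, {"xyz": [-7.6, 37.7, 0], "roll": 0, "grip": 10}, {"xyz": [-7.6, 37.7, 0], "roll": 0, "grip": 10}]}}

```text
time_s: 14.2
position: [0.52, 0.0854, 0.1363]
tcp_rot: [[-0.999, -0.04, -0.0], [-0.04, 0.999, -0.0], [0.0, -0.0, -1.0]]
force: [0.4, -0.0, -0.4]
opening: 0.22
grasp_force: 28.9
```

Request:
{"api": "move_arm", "payload": {"increments": [{"xyz": [0, 0, 20], "roll": 0, "grip": 10}, {"xyz": [0, 0, 20], "roll": 0, "grip": 10}, {"xyz": [0, 0, 0], "roll": 0, "grip": 10}, {"xyz": [0, 0, 0], "roll": 0, "grip": 10}, {"xyz": [0, 0, 0], "roll": 0, "grip": 10}]}}

```text
time_s: 14.62
position: [0.5205, 0.0831, 0.0967]
tcp_rot: [[-0.999, -0.039, 0.0], [-0.039, 0.999, -0.0], [-0.0, -0.0, -1.0]]
force: [0.0, -0.0, 0.5]
opening: 0.223
grasp_force: 28.9
```

```bash
python3 - <<'E'
from h import *
np.set_printoptions(precision=4,suppress=True)
p,d,K,W=cap('wrist'); save('w6.png',p)
s=bot.read_state();print(s['time_s'],s['position'],s['opening'],s['tcp_rot'])
I=np.linalg.inv(W)
for q in ([.521,.0834,.018],[.4754,.0817,.018],[.5236,.0286,.018],[.4776,.0268,.018]):
    c=K@(I@np.r_[q,1])[:3];print(c[:2]/c[2])
for b in blobs(p,(120,90,370,240)): print(b,ray(b[0],.019,K,W))
E
```

```text
14.6667 [0.5209 0.0829 0.097 ] 0.2231102585311963 [[-0.9992 -0.0393  0.0015]
 [-0.0393  0.9992 -0.0001]
 [-0.0015 -0.0001 -1.    ]]
[282.3547 216.5514]
[282.3744 156.7521]
[211.1155 217.1884]
[207.5632 156.8854]
(array([323.3842, 147.2349]), np.int32(3930), array([250, 150], dtype=int32)) [0.4673 0.1112 0.019 ]
(array([133.592 , 156.0975]), np.int32(728), array([29, 31], dtype=int32)) [ 0.479 -0.027  0.019]
(array([207.502, 156.317]), np.int32(757), array([32, 32], dtype=int32)) [0.4771 0.027  0.019 ]
(array([282.138 , 155.9646]), np.int32(790), array([32, 33], dtype=int32)) [0.4747 0.0815 0.019 ]
(array([138.7192, 216.8274]), np.int32(730), array([32, 30], dtype=int32)) [ 0.5251 -0.0266  0.019 ]
(array([210.7392, 216.4772]), np.int32(744), array([31, 30], dtype=int32)) [0.5228 0.0285 0.019 ]
(array([189.8544, 238.6329]), np.int32(158), array([100,   2], dtype=int32)) [0.5414 0.0119 0.019 ]
```

View pics/w6.png

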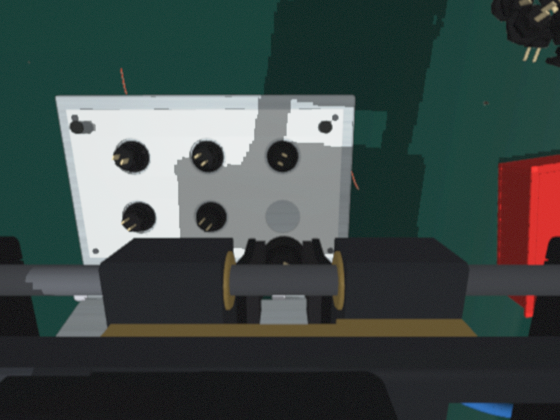

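```bash
python3 - <<'E'
from h import *
np.set_printoptions(precision=4,suppress=True)
p=cv2.imread('pics/w6.png');g=cv2.cvtColor(p,6)
print(g[214,255:312]);print(g[190:242,282])
p2,d,K,W=cap('wrist');s=bot.read_state();print(s['position'])
g=cv2.cvtColor(p2,7)
c=cv2.HoughCircles(g[185:240,250:315],3,1,30,param1=60,param2=8,minRadius=14,maxRadius=22);print(c)
for r in (c[0] if c is not None else [])[:3]:
    print(ray((r[0]+250,r[1]+185),.018,K,W),ray((r[0]+250,r[1]+185),.0165,K,W))
E
```

```text
[144 141 143 143 144 143 145 144 144 141 130 123 120 120 120 121 119 122
 121 120 120 120 120 120 120 120 120 122 122 121 120 122 120 120 121 121
 120 121 120 120 121 121 121 122 127 138 143 142 144 144 143 142 143 145
 142 144 144]
[144 144 144 142 143 143 144 143 141 136 125 118 118 120 120 120 120 120
 120 122 121 123 120 119 122 122 121 123 123 122 123 122 123 122 121 121
 122 125 124 126 126 124 123 133 137 113  72  32  22  21  26  25]
[0.521  0.0828 0.0972]
[[[31.5 30.5 17.2]]]
[0.5207 0.0826 0.018 ] [0.5212 0.0826 0.0165]
```

Request:
{"api": "move_arm", "payload": {"increments": [{"xyz": [1.0, 0.6, 30], "roll": 0, "grip": 10}, {"xyz": [0, 0, 25], "roll": 0, "grip": 10}, {"xyz": [0, 0, 15], "roll": 0, "grip": 10}, {"xyz": [0, 0, 0], "roll": 0, "grip": 10}, {"xyz": [0, 0, 0], "roll": 0, "grip": 10}]}}

```text
time_s: 15.13
position: [0.5193, 0.0835, 0.0264]
tcp_rot: [[-0.999, -0.039, -0.0], [-0.039, 0.999, 0.0], [0.0, 0.0, -1.0]]
force: [-0.0, 0.1, 0.4]
opening: 0.222
grasp_force: 28.9
```

Request:
{"api": "move_arm", "payload": {"increments": [{"xyz": [0, 0, 0], "roll": 0, "grip": 10}, {"xyz": [0, 0, 0], "roll": 0, "grip": 10}]}}

```text
time_s: 15.3
position: [0.5204, 0.0838, 0.0276]
tcp_rot: [[-0.999, -0.04, 0.003], [-0.04, 0.999, -0.0], [-0.003, -0.0, -1.0]]
force: [-0.3, -0.3, 0.3]
opening: 0.221
grasp_force: 28.9
```

Request:
{"api": "move_arm", "payload": {"increments": [{"xyz": [0.2, -0.2, 3], "roll": 0, "grip": 10}, {"xyz": [0, 0, 3], "roll": 0, "grip": 10}, {"xyz": [0, 0, 1.5], "roll": 0, "grip": 10}, {"xyz": [0, 0, 0.5], "roll": 0, "grip": 10}, {"xyz": [0, 0, 0], "roll": 0, "grip": 10}]}}

```text
time_s: 15.72
position: [0.519, 0.0838, 0.0184]
tcp_rot: [[-0.999, -0.04, 0.0], [-0.04, 0.999, -0.0], [-0.0, -0.0, -1.0]]
force: [-0.8, -0.5, 2.9]
opening: 0.217
grasp_force: 30.3
```

Request:
{"api": "move_arm", "payload": {"increments": [{"xyz": [0, 0, 0], "roll": 0, "grip": 10}, {"xyz": [0, 0, 0], "roll": 0, "grip": 10}]}}

```text
time_s: 15.88
position: [0.519, 0.0838, 0.0184]
tcp_rot: [[-0.999, -0.04, 0.0], [-0.04, 0.999, -0.0], [-0.0, -0.0, -1.0]]
force: [-0.5, -0.9, 3.7]
opening: 0.226
grasp_force: 30.8
```

Request:
{"api": "move_arm", "payload": {"increments": [{"xyz": [0, 0, 0], "roll": 0, "grip": 25}, {"xyz": [0, 0, 0], "roll": 0, "grip": 32}, {"xyz": [0, 0, 0], "roll": 0, "grip": 42}, {"xyz": [0, 0, 0], "roll": 0, "grip": 42}, {"xyz": [0, 0, -10], "roll": 0, "grip": 42}]}}

```text
time_s: 16.3
position: [0.5178, 0.0839, 0.0271]
tcp_rot: [[-0.999, -0.04, -0.003], [-0.04, 0.999, 0.0], [0.003, 0.0, -1.0]]
force: [-1.1, -0.5, -0.4]
opening: 0.396
grasp_force: 0.0
```

Request:
{"api": "move_arm", "payload": {"increments": [{"xyz": [0, 0, -30], "roll": 0, "grip": 42}, {"xyz": [0, 0, -40], "roll": 0, "grip": 42}, {"xyz": [0, 0, 0], "roll": 0, "grip": 42}, {"xyz": [0, 0, 0], "roll": 0, "grip": 42}, {"xyz": [0, 0, 0], "roll": 0, "grip": 42}]}}

```text
time_s: 16.72
position: [0.5185, 0.084, 0.0983]
tcp_rot: [[-0.999, -0.04, -0.0], [-0.04, 0.999, 0.0], [0.0, 0.0, -1.0]]
force: [-0.1, 0.1, 0.1]
opening: 0.422
grasp_force: 0.0
```

```bash
python3 - <<'E'
from h import *
np.set_printoptions(precision=4,suppress=True)
p,d,K,W=cap('wrist'); 
cv2.imwrite('pics/w7.png',cv2.resize(p[120:250,100:380,::-1],None,fx=2.5,fy=2.5))
s=bot.read_state();print(s['time_s'],s['position'],s['opening'])
C=cloud(d,K,W)
for b in blobs(p,(120,90,370,240)):
    u,v=b[0].astype(int); print(b,ray(b[0],.019,K,W),np.nanmax(C[v-15:v+15,u-15:u+15,2]),np.nanpercentile(C[v-8:v+8,u-8:u+8,2],[25,50,75]))
E
```

```text
16.7667 [0.518  0.0839 0.0976] 0.4208268381824926
(array([312.0742, 140.2629]), np.int32(4850), array([250, 150], dtype=int32)) [0.4607 0.1037 0.019 ] 0.03392126616065652 [0.0181 0.0185 0.0189]
(array([280.8074, 158.4235]), np.int32(784), array([32, 32], dtype=int32)) [0.4747 0.0815 0.019 ] 0.041787101470986826 [0.0321 0.0326 0.0332]
(array([133.6084, 158.5469]), np.int32(715), array([29, 31], dtype=int32)) [ 0.479 -0.027  0.019] 0.04153901435306012 [0.0267 0.0309 0.0324]
(array([206.8607, 158.7971]), np.int32(754), array([32, 31], dtype=int32)) [0.4771 0.027  0.019 ] 0.04168613400425125 [0.0317 0.0325 0.033 ]
(array([282.7094, 217.0192]), np.int32(678), array([30, 30], dtype=int32)) [0.5195 0.0846 0.019 ] 0.04264065402583847 [0.0289 0.032  0.033 ]
(array([138.7261, 218.6432]), np.int32(723), array([32, 30], dtype=int32)) [ 0.5251 -0.0265  0.019 ] 0.04207688460599382 [0.0267 0.0307 0.0324]
(array([210.0365, 218.3735]), np.int32(739), array([31, 30], dtype=int32)) [0.5227 0.0285 0.019 ] 0.04170088375991249 [0.0276 0.0319 0.0328]
```

View pics/w7.png

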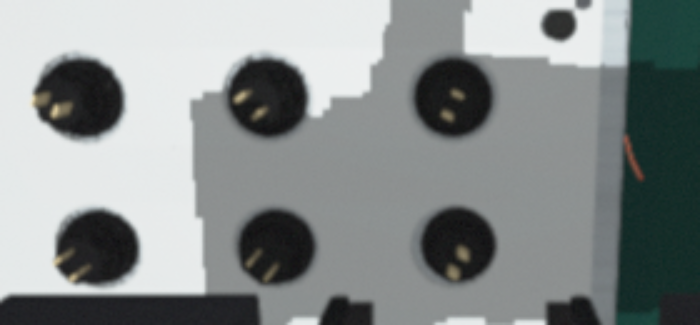

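Request:
{"api": "move_arm", "payload": {"increments": [{"xyz": [0, 0, -41], "roll": 0, "grip": 0}, {"xyz": [0, 0, -41], "roll": 0, "grip": 0}, {"xyz": [0, 0, -41], "roll": 0, "grip": 0}, {"xyz": [0, -27.7, 0], "roll": 0, "grip": 0}, {"xyz": [0, -27.7, 0], "roll": 0, "grip": 0}]}}

```text
time_s: 17.18
position: [0.5222, 0.0289, 0.2225]
tcp_rot: [[-0.999, -0.044, 0.003], [-0.044, 0.999, -0.0], [-0.003, -0.0, -1.0]]
force: [0.0, 0.6, -0.5]
opening: 0.128
grasp_force: 0.0
```

Request:
{"api": "move_arm", "payload": {"increments": [{"xyz": [0, 0, 0], "roll": 0, "grip": 0}, {"xyz": [-35, 0, 0], "roll": 0, "grip": 0}, {"xyz": [-35, 0, 0], "roll": 0, "grip": 0}, {"xyz": [-35, 0, 0], "roll": 0, "grip": 0}, {"xyz": [-35, 0, 0], "roll": 0, "grip": 0}]}}

```text
time_s: 17.6
position: [0.6612, 0.0347, 0.2188]
tcp_rot: [[-0.999, -0.04, -0.005], [-0.04, 0.999, 0.001], [0.005, 0.001, -1.0]]
force: [-0.1, -0.5, -0.1]
opening: 0.008
grasp_force: 0.0
```

Request:
{"api": "move_arm", "payload": {"increments": [{"xyz": [0, 0, 0], "roll": 0, "grip": 0}, {"xyz": [0, 0, 0], "roll": 0, "grip": 0}]}}

```text
time_s: 17.77
position: [0.6612, 0.0346, 0.218]
tcp_rot: [[-0.999, -0.04, -0.004], [-0.04, 0.999, 0.001], [0.004, 0.001, -1.0]]
force: [0.3, -0.1, 0.2]
opening: 0.006
grasp_force: 0.0
```

```bash
python3 - <<'E'
from h import *
p,d,K,W=cap('scene')
cv2.imwrite('pics/s2.png',cv2.resize(p[100:300,180:480,::-1],None,fx=2.5,fy=2.5))
E
```

```text
(no output)
```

View pics/s2.png

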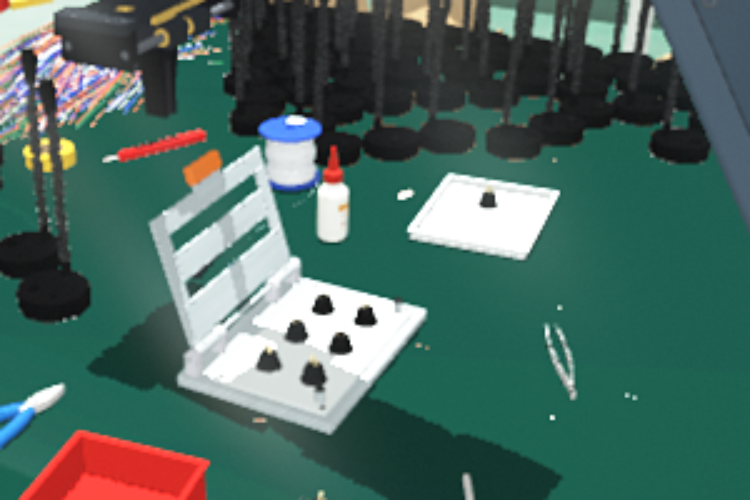

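Request:
{"api": "move_arm", "payload": {"increments": [{"xyz": [0, 0, 30], "roll": 0, "grip": 0}, {"xyz": [0, 0, 30], "roll": 0, "grip": 0}, {"xyz": [0, 0, 8], "roll": 0, "grip": 0}, {"xyz": [6, 0, 0], "roll": 0, "grip": 0}, {"xyz": [8, 0, 0], "roll": 0, "grip": 0}]}}

```text
time_s: 18.23
position: [0.6462, 0.0336, 0.1531]
tcp_rot: [[-0.999, -0.04, -0.001], [-0.04, 0.999, 0.0], [0.001, 0.0, -1.0]]
force: [0.1, -0.7, 0.7]
opening: 0.007
grasp_force: 0.0
```

Request:
{"api": "move_arm", "payload": {"increments": [{"xyz": [8, 0, 0], "roll": 0, "grip": 0}, {"xyz": [8, 0, 0], "roll": 0, "grip": 0}, {"xyz": [8, 0, 0], "roll": 0, "grip": 0}, {"xyz": [8, 0, 0], "roll": 0, "grip": 0}, {"xyz": [0, 0, 0], "roll": 0, "grip": 0}]}}

```text
time_s: 18.65
position: [0.6132, 0.0323, 0.1541]
tcp_rot: [[-0.999, -0.04, -0.001], [-0.04, 0.999, 0.0], [0.001, 0.0, -1.0]]
force: [-0.5, 0.7, -0.1]
opening: 0.007
grasp_force: 0.0
```

```bash
cat > kp.py <<'E'
from h import *
o=np.array([.5126,.0282]);th=np.radians(2.33);R=np.array([[np.cos(th),-np.sin(th)],[np.sin(th),np.cos(th)]])
for n in ('scene','top'):
  p,d,K,W=cap(n);C=cloud(d,K,W).reshape(-1,3);L=(C[:,:2]-o)@R
  m=(abs(abs(L[:,1])-.085)<.012)&(L[:,0]>-.09)&(L[:,0]<.14)&(C[:,2]>.025)&(C[:,2]<.2)
  a=np.degrees(np.arctan2(C[m,2]-.0335,.066-L[m,0])); r=np.hypot(C[m,2]-.0335,.066-L[m,0]); k=(r>.04)&(r<.16)
  print(n,k.sum(),np.percentile(a[k],[10,30,50,70,90]) if k.any() else '')
print(bot.read_state()['time_s'],bot.read_state()['position'],bot.read_state()['force'])
E
python3 kp.py
```

```text
scene 436 [94.59899451 95.83328987 96.40956698 96.82998487 97.54926274]
top 97 [ 0.21977691 93.69603302 94.55520044 95.16085432 95.62973406]
18.75 [0.6146412  0.03220971 0.15363677] [-0.7457396  -0.17409449 -0.21013134]
```

Request:
{"api": "move_arm", "payload": {"increments": [{"xyz": [10.9, 0, -3.3], "roll": 0, "grip": 0}, {"xyz": [10.9, 0, -3.3], "roll": 0, "grip": 0}, {"xyz": [10.9, 0, -3.3], "roll": 0, "grip": 0}, {"xyz": [10.9, 0, -3.3], "roll": 0, "grip": 0}, {"xyz": [10.9, 0, -3.3], "roll": 0, "grip": 0}]}}

```text
time_s: 19.17
position: [0.5605, 0.03, 0.1698]
tcp_rot: [[-0.999, -0.04, 0.001], [-0.04, 0.999, -0.0], [-0.001, -0.0, -1.0]]
force: [0.6, -0.4, -1.1]
opening: 0.008
grasp_force: 0.3
```

Request:
{"api": "move_arm", "payload": {"increments": [{"xyz": [11.8, 0, 3.4], "roll": 0, "grip": 0}, {"xyz": [11.8, 0, 3.4], "roll": 0, "grip": 0}, {"xyz": [11.8, 0, 3.4], "roll": 0, "grip": 0}]}}

```text
time_s: 19.42
position: [0.5249, 0.0285, 0.1598]
tcp_rot: [[-0.999, -0.04, 0.001], [-0.04, 0.999, -0.0], [-0.001, -0.0, -1.0]]
force: [0.0, -0.7, 0.0]
opening: 0.001
grasp_force: 0.3
```

```bash
python3 kp.py
```

```text
scene 209 [-1.0750255  59.54096324 60.08109829 60.60373885 61.81365037]
top 10 [-1.60072687 -0.70683361 -0.24979652  0.34500174  0.85512426]
19.5167 [0.52242322 0.02891079 0.15906713] [ 0.21639501  0.50795852 -0.14463855]
```

Request:
{"api": "move_arm", "payload": {"increments": [{"xyz": [10.8, 0, 6.4], "roll": 0, "grip": 0}, {"xyz": [10.8, 0, 6.4], "roll": 0, "grip": 0}, {"xyz": [10.8, 0, 6.4], "roll": 0, "grip": 0}, {"xyz": [9, 0, 9.2], "roll": 0, "grip": 0}, {"xyz": [9, 0, 9.2], "roll": 0, "grip": 0}]}}

```text
time_s: 19.93
position: [0.4758, 0.0264, 0.1222]
tcp_rot: [[-0.999, -0.04, 0.002], [-0.04, 0.999, -0.0], [-0.002, -0.0, -1.0]]
force: [-0.2, -0.0, -0.5]
opening: 0.005
grasp_force: 0.2
```

Request:
{"api": "move_arm", "payload": {"increments": [{"xyz": [9, 0, 9.2], "roll": 0, "grip": 0}, {"xyz": [6.1, 0, 11.5], "roll": 0, "grip": 0}, {"xyz": [6.1, 0, 11.5], "roll": 0, "grip": 0}, {"xyz": [6.1, 0, 11.5], "roll": 0, "grip": 0}, {"xyz": [0, 0, 0], "roll": 0, "grip": 0}]}}

```text
time_s: 20.35
position: [0.4459, 0.0257, 0.0769]
tcp_rot: [[-0.999, -0.04, -0.005], [-0.04, 0.999, 0.001], [0.005, 0.001, -1.0]]
force: [-0.3, 0.2, -0.6]
opening: 0.008
grasp_force: 0.0
```

```bash
python3 kp.py
```

```text
scene 305 [13.01324278 14.50925447 15.1035096  15.47289275 46.84070083]
top 286 [13.76636852 15.01672424 15.8964037  16.96949845 18.24579218]
20.45 [0.44830137 0.0253838  0.07821792] [ 0.0006657  -0.64514005 -0.48539875]
```

Request:
{"api": "move_arm", "payload": {"increments": [{"xyz": [3, 0, 11], "roll": 0, "grip": 0}, {"xyz": [2.5, 0, 11], "roll": 0, "grip": 0}, {"xyz": [1.5, 0, 9], "roll": 0, "grip": 0}, {"xyz": [0, 0, 5], "roll": 0, "grip": 0}, {"xyz": [0, 0, 3], "roll": 0, "grip": 0}]}}

```text
time_s: 20.87
position: [0.4417, 0.0251, 0.0392]
tcp_rot: [[-0.999, -0.04, 0.001], [-0.04, 0.999, -0.0], [-0.001, -0.0, -1.0]]
force: [-0.2, 0.3, 6.6]
opening: 0.006
grasp_force: 3.6
```

Request:
{"api": "move_arm", "payload": {"increments": [{"xyz": [0, 0, 1], "roll": 0, "grip": 0}, {"xyz": [0, 0, 0], "roll": 0, "grip": 0}]}}

```text
time_s: 21.03
position: [0.4417, 0.025, 0.0393]
tcp_rot: [[-0.999, -0.04, 0.002], [-0.04, 0.999, -0.0], [-0.002, -0.001, -1.0]]
force: [-1.1, -0.8, 6.0]
opening: 0.005
grasp_force: 3.0
```

```bash
python3 kp.py
```

```text
scene 490 [2.69306471e-02 8.35725063e-01 1.74325537e+00 3.57538433e+01
 4.43496267e+01]
top 384 [ 0.05014221  1.30052389  2.13359506  3.57057853 47.82875069]
21.1333 [0.441747   0.0250703  0.03928075] [-1.18253984 -0.00638865  5.77531558]
```

Request:
{"api": "move_arm", "payload": {"increments": [{"xyz": [0, 0, 2], "roll": 0, "grip": 0}, {"xyz": [0, 0, 1], "roll": 0, "grip": 0}, {"xyz": [0, 0, 0], "roll": 0, "grip": 0}]}}

```text
time_s: 21.38
position: [0.4418, 0.0251, 0.0386]
tcp_rot: [[-0.999, -0.041, 0.004], [-0.041, 0.999, -0.001], [-0.004, -0.001, -1.0]]
force: [-4.4, -0.5, 32.1]
opening: 0.001
grasp_force: 16.4
```

Hard stop at 32 N, so the keeper is shut. Withdrawing and checking.

Request:
{"api": "move_arm", "payload": {"increments": [{"xyz": [0, 0, -10], "roll": 0, "grip": 0}, {"xyz": [0, 0, -40], "roll": 0, "grip": 0}, {"xyz": [0, 0, -40], "roll": 0, "grip": 0}, {"xyz": [0, 0, -40], "roll": 0, "grip": 0}, {"xyz": [0, 0, -20], "roll": 0, "grip": 0}]}}

```text
time_s: 21.8
position: [0.4432, 0.0249, 0.19]
tcp_rot: [[-0.999, -0.041, 0.008], [-0.041, 0.999, -0.002], [-0.008, -0.002, -1.0]]
force: [0.6, 0.3, 0.1]
opening: 0.004
grasp_force: 0.0
```

Request:
{"api": "move_arm", "payload": {"increments": [{"xyz": [0, -40, 0], "roll": 0, "grip": 0}, {"xyz": [0, -40, 0], "roll": 0, "grip": 0}, {"xyz": [0, -40, 0], "roll": 0, "grip": 0}, {"xyz": [0, -40, 0], "roll": 0, "grip": 0}, {"xyz": [0, 0, 0], "roll": 0, "grip": 0}]}}

```text
time_s: 22.22
position: [0.4503, -0.1424, 0.1868]
tcp_rot: [[-0.999, -0.035, 0.007], [-0.035, 0.999, -0.007], [-0.007, -0.007, -1.0]]
force: [0.0, 0.0, -0.2]
opening: 0.005
grasp_force: 0.0
```

```bash
python3 - <<'E'
from h import *
np.set_printoptions(precision=4,suppress=True)
o=np.array([.5126,.0282]);th=np.radians(2.33);R=np.array([[np.cos(th),-np.sin(th)],[np.sin(th),np.cos(th)]])
for n in('top','scene'):
  p,d,K,W=cap(n);C=cloud(d,K,W).reshape(-1,3);L=(C[:,:2]-o)@R
  for a,b in((-.085,-.072),(-.062,-.048),(-.02,-.005),(.03,.04)):
    m=(L[:,0]>a)&(L[:,0]<b)&(abs(L[:,1])<(.02 if a<-.07 else .085));print(n,a,np.nanmedian(C[m,2]))
  for l in ('switch_red','spare_1','flux_bottle','side_cutter','marker'):
    for r in bot.spot_in(l,n)[:3]: print(n,l,round(r['conf'],2),W[:3,:3]@r['at']+W[:3,3])
print(bot.read_state()['time_s'],bot.read_state()['position'])
E
```

```text
top -0.085 0.038965974143537196
top -0.062 0.036377356014208995
top -0.02 0.035771334340510386
top 0.03 0.035872984221124615
top switch_red 0.55 [0.5055 0.323  0.0184]
top spare_1 0.46 [0.5194 0.0862 0.0234]
top flux_bottle 0.77 [ 0.6053 -0.1924  0.0614]
top flux_bottle 0.31 [ 0.4855 -0.355   0.0219]
top side_cutter 0.75 [0.6718 0.2748 0.0101]
top marker 0.68 [ 0.6981 -0.1015  0.0116]
top marker 0.18 [0.5127 0.0285 0.0383]
scene -0.085 0.013204558822165424
scene -0.062 0.035194807823699215
scene -0.02 0.03455729168874244
scene 0.03 0.03458384602523318
scene switch_red 0.7 [0.5086 0.3275 0.0105]
scene spare_1 0.44 [ 0.48   -0.3492  0.0159]
scene flux_bottle 0.76 [ 0.6035 -0.1915  0.0505]
scene side_cutter 0.85 [0.6707 0.2812 0.0121]
scene marker 0.37 [0.4984 0.0601 0.0352]
22.8167 [ 0.4472 -0.134   0.1852]
```

The keeper is level with its top at 36 mm and the tab at 39 mm. The red switch is in the bin and the bystanders haven't moved.

```bash
python3 -c "
from rig import bot
print(bot.hand_in())"
```

```text
the job is handed in; nothing more can be done
None
```

Job handed in at about 23 s: the red-marked switch is in the bin, a spare is seated in its pocket with the tags up, the keeper is fully shut, and my last camera check showed the bottle, side cutter, marker and leftover spare where they were.

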